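# Clamp a gold bar with the lever bolt of a marking fixture

### The job

Clamp the small gold bar in the marking fixture so that it can be hallmarked: with its lever standing upright, screw the lever bolt down clockwise until its foot is felt to sit snugly on the bar, firm but not wrenched tight, since gold dents. Then fold the lever fully down flat to lock the clamp and let go, leaving the bar in its nest and the other things on the counter where they are.

Things in the scene. Friction and masses are not known exactly. Their poses are not given: they have to be found in the camera images.
- fixture: Marking fixture, fixed to the counter: dark steel base plate 130 (x) x 120 (y) x 14 mm with low ribs (19 mm high) as a nest for the bar; grey bridge over it, 30 mm along x, 100 mm along y, from 55 to 75 mm height, with a brass threaded bush of 30 mm diameter, top at 81 mm. Origin: centre of its underside, z up; the bolt's vertical axis passes through it.
- bolt: Lever bolt, upright in the bush, thread already started; clockwise from above screws it down, 12 mm a turn. Origin on its axis, 79 to 81 mm above the counter at the start, 69 to 78 mm at the end; axes turn with it, z up. Forked steel head 22 mm across, to 33 mm above the origin. Its sprung foot (33 mm disc, three nubs) hangs under the bridge, 1.5 to 8.3 mm above the bar.
- lever_pin (a point): Centre of the lever's hinge pin in the bolt's head, on the bolt's axis, 28 mm above the bolt's origin; axes of the bolt. The bolt runs free at 0.04 to 0.09 N m for 0.8 to 4.4 rad; then the foot bears on the bar and each further 0.1 rad adds about 2.7 N of clamping force and 0.015 N m of torque. Snug is 0.08 to 0.12 N m over the free torque (15 to 25 N). The bolt stays where it is left.
- lever_grip (a point): On the lever's centre line, 45 mm from the pin; axes of the lever: z along it away from the pin, y along the pin, x the way it folds. Steel bar 16 (x) x 12 (y) mm, reaching 58 mm from the pin, with a lip 7 mm high on its -x face at the end (50 to 58 mm). Upright it can be pinched across its 12 mm and turned with the bolt; open fingers can swing round it down to the fork.
- lever (a joint): Fold angle about the pin: 0 upright (start), 1.571 folded, lying level along the bolt's +x axis above the bridge, lip on top. It folds only away from the lip, stays at any angle by friction and takes about 0.15 N m (3 to 4 N at 45 mm from the pin). Folding it fully drives the foot 1.2 mm farther and adds 12 to 16 N of clamping force.
- bar: The gold bar, 60 (x) x 34 (y) x 9 mm, 0.3 kg, lying loose in the nest on the base plate under the foot, its ends showing on both sides of the bridge. Origin: centre of its underside. Stays there.
- loupe: Bystander: black loupe, 30 mm diameter, 22 mm high, with a steel tab; origin under its barrel.
- ring_tray: Bystander: wooden tray 100 x 70 x 22 mm with two rings in it; origin under its centre.
- scriber: Bystander: scriber like a screwdriver, 150 mm long, lying; origin under its middle.
- ring_box: Bystander: closed red ring box 55 x 55 x 42 mm; origin under its centre.
- sanitizer: Bystander: clear bottle, 60 mm diameter, 150 mm tall; origin under its centre.
- oil_lamp: Bystander: small brass oil lamp, 66 mm wide, 95 mm tall; origin under its centre.

How it is judged:
On the way, in this order (a step that is already met when the one before it is completed fails the run):
1. the bolt is screwed down until its foot bears snugly on the bar, with the lever still upright (within 0.4 rad) (contact force between bolt and bar above 8 N and value of joint lever below 0.4 rad), for 0.2 s.
2. the lever is folded down flat (value of joint lever above 1.42 rad), for 0.2 s.
At the end, for the whole second after the job is handed in: The lever lies folded flat (over 1.42 of 1.571 rad), the foot clamps the bar with 18 to 55 N, and the bar lies at rest flat in its nest, within 6 mm of its middle (value of joint lever above 1.42 rad and contact force between bolt and bar between 18 and 55 N and z of bar in the frame of fixture below 0.017 m and horizontal distance between bar and fixture below 0.006 m and linear speed of bar below 0.02 m/s); the robot touches nothing.
It fails at once if the bar is dented: more than 65 N between foot and bar (contact force between bolt and bar above 65 N).
It fails at once if a bystander is moved by more than 30 mm (distance of any of loupe, ring_tray, scriber, ring_box, sanitizer, oil_lamp from where it was at the start of the episode above 0.03 m).
It also fails if it takes over 61 s, if anything falls off the work surface, if the arm or the gripper's body presses on something with over 40 N, if the wrist force passes 120 N, or if a joint passes its speed limit or range.

### The arm

A 7-joint arm with a two-finger parallel gripper is mounted at the origin on the work surface. World frame = base frame: x ahead of the robot, y to its left, z up, the work surface at z = 0. Lengths are in m, angles in rad, forces in N, time in s.
With the tool pointing down it reaches from about 0.425 to 0.925 m from the base axis. Payload 6.8 kg.
Tool frame: the origin (TCP) lies between the finger pads; the fingertips stand 25 mm ahead of it and the grasp point (between the pads) lies 6 mm ahead of it (tip_extent is the distance from the TCP to the fingertips, in m); z points along the fingers, y is the direction in which the jaws open and shut (so a half turn about z gives the same grasp; the last joint's range is limited). The gripper opens to 85 mm and grips with 20 to 120 N. Pads are 22 mm wide; open, the fingers measure 114 mm over their backs; the gripper's body (76 mm by 85 mm) begins 54 mm behind the grasp point. The pads swing forward as they close: fully open they stand 13 mm farther back than shut.
Start: joints at [1.211, 0.477, 0.022, 1.555, -0.011, 1.109, -0.083], TCP at [0.168, -0.654, 0.256] pointing down, gripper open.
Joint ranges: [-2.96, 2.96], [-0.34, 2.1], [-1.41, 1.46], [0.24, 2.44], [-1.37, 4.51], [0.17, 1.92], [-2.96, 2.96]. Speed limits (rad/s): [2.39, 2.39, 3.14, 3.14, 3.14, 3.14, 3.14].

### API

Orientations are given as a 3x3 rotation matrix whose columns are the frame's x, y, z axes.
In Python, from cell import * gives the robot as it stands. The module is installed in compiled form; this text tells all that it offers.
- The arm moves only by the shell command python3 -m jog 'ROWS'. ROWS is JSON, a list of rows, each a list of 3 entries, a list of its own where there are three numbers: the shift along the tool's x, y, z in units of 2 cm (1.0 is 2 cm), then the turn about the tool's z in units of 0.08 rad (1.0 is 0.08 rad), then the gripper command: -1 is fully open, 1 is shut, values between are in proportion. In form: [[[tx, ty, tz], yaw, grip], ...]. A call has 1 to 10 rows; each row shifts and turns the commanded pose from where the row before left it, along the tool's axes as they then stand; what a row does not reach is not made up. A row lasts 1/8 s, in which the tool goes at most 62.5 mm and 10.7 degrees, less where a joint would pass 70% of its speed; a pose out of reach is approached as far as the arm can. A call with a number of a shift or a turn outside -1 to 1 is refused whole. A call with a gripper value outside its range is refused whole. The fingers move at their own pace and stop on an object; the grip force is fixed at half the most. Time passes only in rows, so rows that do not move let the fingers close. It gives the time, the measured TCP pose, the force and the opening at its end, in the units of the state.
- get_state(): the state, without advancing time (a new reading comes with each control period).
- grab_frame(name): name is "scene" or "top"; returns a dict with "image" (420x560x3 uint8, red, green, blue), "camera_matrix" (3x3 intrinsics, pixels), "D" ([k1, k2, p1, p2, k3] as OpenCV has them; the pictures are not rectified), "camera_from_world" (4x4, takes a point from world to camera coordinates). Camera axes: x right, y down, z forward; pixel columns grow to the right and rows downward; lengths in m; the calibration is good to about 2 mm. A picture is of the moment at which its call begins. There is no depth.
- finish_job(): hands the job in, once; it reports no verdict.
The state is a dict: "time": time; "joint_positions": joint angles; "qd": joint speeds; "joint_torque": joint torques, N m; "eef_pos": TCP position; "orientation": TCP orientation; "ft_force": force on the tool from outside, world axes, zero at the start; "torque": the same for the moment, N m; "gripper_width": opening from 0.0 (shut) to 1.0 (fully open).
Only numpy, scipy, OpenCV 4.12 (cv2) and the standard library are available. Lean on these libraries where they do the work, as an engineer would, in place of code of your own. Each camera call takes 0.05 s, during which the arm holds its last target. There are 200 camera calls.

## Working session

There is one attempt and no reset: what is moved stays moved. The work goes in short steps, Python scripts to look and compute and a shell command to move; the robot and the scene stay as the last step left them, time stands still between calls to the robot, and variables do not carry over. Pictures are saved under pics/ and viewed, about 8 in all and at most 12, crops included, and the job is handed in when it is done.

```bash
mkdir -p pics; python3 - <<'E'
from cell import *
import cv2,numpy as np
s=get_state();print({k:np.round(v,3).tolist() for k,v in s.items()})
for n in("scene","top"):
    f=grab_frame(n);cv2.imwrite(f"pics/{n}0.png",cv2.cvtColor(f["image"],cv2.COLOR_RGB2BGR))
    print(n,f["camera_matrix"].tolist(),f["D"],np.round(f["camera_from_world"],4).tolist())
E
```

```text
{'time': 0.0, 'joint_positions': [1.211, 0.478, 0.022, 1.556, -0.011, 1.109, -0.083], 'qd': [-0.001, -0.001, 0.001, -0.001, 0.001, 0.001, -0.001], 'joint_torque': [0.001, -59.644, 1.608, -28.119, 0.012, 0.009, -0.0], 'eef_pos': [0.168, -0.653, 0.255], 'orientation': [[0.968, 0.249, -0.001], [0.249, -0.968, 0.002], [-0.0, -0.002, -1.0]], 'ft_force': [0.548, 0.397, 0.347], 'torque': [0.009, -0.002, 0.019], 'gripper_width': 1.002}
scene [[463.28193459683513, 0.0, 282.8008556310021], [0.0, 463.28193459683513, 198.6478489500543], [0.0, 0.0, 1.0]] [-0.15471748  0.          0.          0.          0.        ] [[0.7479, 0.6636, -0.0158, -0.4047], [0.458, -0.5331, -0.7114, -0.1793], [-0.4805, 0.5248, -0.7026, 1.4891], [0.0, 0.0, 0.0, 1.0]]
top [[421.5599936242599, 0.0, 277.40926339585667], [0.0, 421.5599936242599, 212.27468092143462], [0.0, 0.0, 1.0]] [0.04475094 0.         0.         0.         0.        ] [[-0.1516, -0.9884, 0.0003, 0.0628], [-0.9641, 0.1478, -0.2205, 0.5434], [0.2179, -0.0337, -0.9754, 0.9566], [0.0, 0.0, 0.0, 1.0]]
```

View pics/scene0.png

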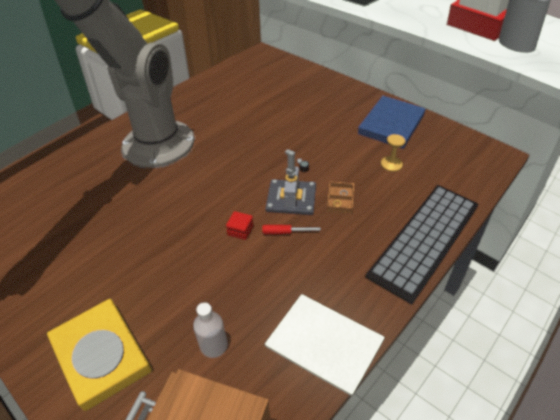

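View pics/top0.png

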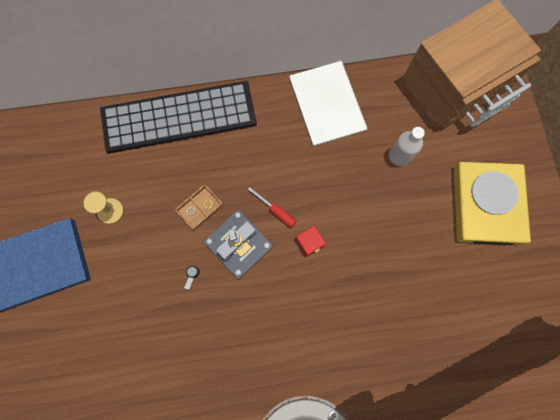

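The fixture is at about (238,243) in top and (291,190) in scene. The loupe, tray, scriber and ring box are close around it. I'll zoom in on the fixture.

```bash
cat > h.py <<'E'
from cell import *
import cv2,numpy as np
def grab(n):
    f=grab_frame(n);f["bgr"]=cv2.cvtColor(f["image"],cv2.COLOR_RGB2BGR);return f
def ray(f,uv):
    p=cv2.undistortPoints(np.array([[uv]],float),f["camera_matrix"],f["D"])[0,0]
    T=f["camera_from_world"];R=T[:3,:3];return -R.T@T[:3,3],R.T@np.array([*p,1])
def onz(f,uv,z):
    c,d=ray(f,uv);return c+d*(z-c[2])/d[2]
def proj(f,P):
    T=f["camera_from_world"];return cv2.projectPoints(np.atleast_2d(P).astype(float),cv2.Rodrigues(T[:3,:3])[0],T[:3,3],f["camera_matrix"],f["D"])[0][:,0]
def tri(f1,u1,f2,u2):
    c1,d1=ray(f1,u1);c2,d2=ray(f2,u2)
    t=np.linalg.lstsq(np.c_[d1,-d2],c2-c1,rcond=None)[0]
    a,b=c1+d1*t[0],c2+d2*t[1];return (a+b)/2,np.linalg.norm(a-b)
def crop(f,x,y,w,h,k):
    return cv2.resize(f["bgr"][y:y+h,x:x+w],None,fx=k,fy=k,interpolation=cv2.INTER_CUBIC)
def st():
    s=get_state();print({k:np.round(s[k],3).tolist() for k in("time","joint_positions","eef_pos","orientation","ft_force","torque","gripper_width")})
E
python3 - <<'E'
from h import *
a=crop(grab("top"),190,198,100,86,4); b=crop(grab("scene"),255,140,75,86,4)
cv2.imwrite("pics/c1.png",np.hstack([a[:344],b[:344]]))
t=grab("top")
for n,uv,z in (("loupe",(192,271),.02),("tray",(199,208),.02),("scriberhandle",(283,215),.01),("scribtip",(250,189),.01),("box",(311,241),.042)): print(n,onz(t,uv,z).round(3))
E
```

```text
loupe [0.443 0.206 0.02 ]
tray [0.596 0.171 0.02 ]
scriberhandle [ 0.549 -0.035  0.01 ]
scribtip [0.629 0.038 0.01 ]
box [ 0.468 -0.09   0.042]
```

View pics/c1.png

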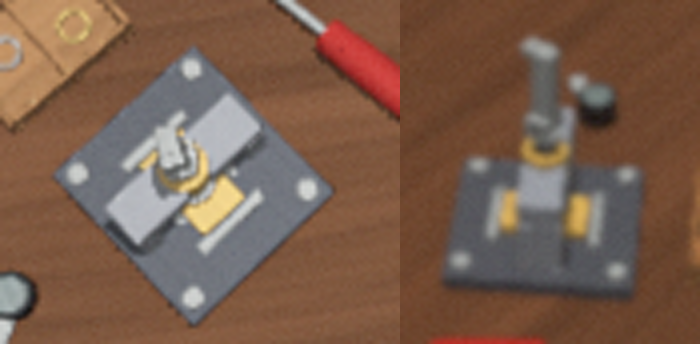

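```bash
python3 - <<'E'
from h import *
t=grab("top");s=grab("scene")
off=np.array([190,198])
C=[onz(t,off+np.array(c)/4-.4,.014) for c in ((193,47),(53,178),(196,325),(333,190))]
S=[onz(t,off+np.array(c)/4-.4,.016) for c in ((192,68),(77,173),(193,297),(308,188))]
print(np.round(C,4).tolist(),np.mean(C,0).round(4),np.mean(S,0).round(4))
off2=np.array([255,140])
Cs=[onz(s,off2+(np.array(c)-[400,0])/4-.4,.016) for c in ((479,164),(627,174),(617,271),(460,260))]
print("scene screws",np.mean(Cs,0).round(4),np.round(Cs,4).tolist())
c=np.mean(S,0)
for z in (.081,.108,.166): print(z,proj(t,[c[0],c[1],z]),proj(s,[c[0],c[1],z]))
a=crop(t,218,218,32,36,12);b=crop(s,278,140,32,36,12)
cv2.imwrite("pics/c2.png",np.hstack([a,b]))
E
```

```text
[[0.5797, 0.0759, 0.014], [0.51, 0.1726, 0.014], [0.407, 0.0968, 0.014], [0.4762, 0.002, 0.014]] [0.4932 0.0868 0.014 ] [0.4949 0.0872 0.016 ]
scene screws [0.4914 0.0909 0.016 ] [[0.42, 0.1003, 0.016], [0.5072, 0.1612, 0.016], [0.5629, 0.0819, 0.016], [0.4754, 0.0204, 0.016]]
0.081 [[235.1731382  238.55908593]] [[291.02610186 177.46715375]]
0.108 [[234.01302106 236.65673382]] [[290.98993293 169.86180648]]
0.166 [[231.29077303 232.1937462 ]] [[290.90587932 152.72731683]]
```

View pics/c2.png

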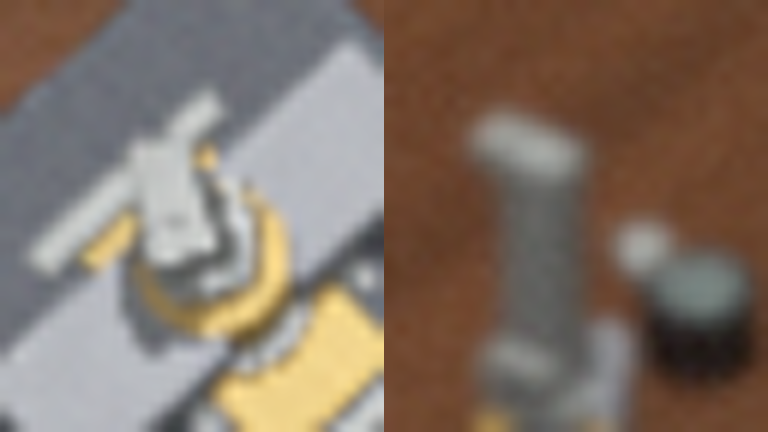

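```bash
python3 - <<'E'
from h import *
t=grab("top");s=grab("scene")
g=lambda f,o,p,z:onz(f,np.array(o)+np.array(p)/12-.46,z)
z=.166
q=[g(t,(218,218),p,z) for p in ((130,145),(185,140),(215,250),(150,265))]
print(np.round(q,4).tolist(),np.mean(q,0).round(4))
d=np.mean(q[:2],0)-np.mean(q[2:],0);print("len",np.linalg.norm(d),"top yaw fold dir deg",np.degrees(np.arctan2(d[1],d[0])))
w=[g(s,(278,140),(p[0]-384,p[1]),z) for p in ((485,125),(570,150))]
d=w[1]-w[0];print("scene",np.round(w,4).tolist(),np.linalg.norm(d),np.degrees(np.arctan2(d[1],d[0])))
# bush circle centre
print("bush top",g(t,(218,218),(212,255),.081),"bush scene",)
for uv in ((289.5,152.5),(291,153)): print(onz(s,uv,.166))
E
```

```text
[[0.5014, 0.0926, 0.166], [0.5008, 0.0829, 0.166], [0.4804, 0.0801, 0.166], [0.4794, 0.0919, 0.166]] [0.4905 0.0869 0.166 ]
len 0.021264692819166195 top yaw fold dir deg 4.709930150021957
scene [[0.4779, 0.0875, 0.166], [0.4972, 0.0928, 0.166]] 0.02011714336712724 15.468544994584096
bush top [0.49437306 0.08718892 0.081     ] bush scene
[0.49159212 0.08556062 0.166     ]
[0.49582816 0.08651705 0.166     ]
```

Both views agree: the bolt axis is at about (0.4935, 0.0875) and the fold direction is about +8° in world. Tool x already points at +14°. I'll move over the bolt at safe height.

```bash
python3 -m jog '[[[1,-1,0],0,-1],[[1,-1,0],0,-1],[[1,-1,0],0,-1],[[1,-1,0],0,-1],[[1,-1,0],0,-1],[[1,-1,0],0,-1],[[1,-1,0],0,-1],[[1,-1,0],0,-1],[[1,-1,0],0,-1],[[1,-1,0],0,-1]]'; python3 -m jog '[[[1,-1,0],0,-1],[[1,-1,0],0,-1],[[1,-1,0],0,-1],[[1,-1,0],0,-1],[[1,-1,0],0,-1],[[1,-1,0],0,-1],[[1,-1,0],0,-1],[[1,-1,0],0,-1],[[1,-1,0],0,-1],[[1,-1,0],0,-1]]'; python3 -c "from h import *;st()"
```

```text
time: 1.7
eef_pos: [0.3125, -0.4094, 0.2565]
orientation: [[0.968, 0.249, 0.0], [0.249, -0.968, -0.0], [0.0, 0.0, -1.0]]
ft_force: [0.2, -0.5, 0.3]
gripper_width: 1.001
time: 2.95
eef_pos: [0.4564, -0.166, 0.2565]
orientation: [[0.969, 0.249, 0.001], [0.249, -0.969, -0.0], [0.0, 0.0, -1.0]]
ft_force: [-0.4, -0.0, -0.9]
gripper_width: 0.999
{'time': 2.95, 'joint_positions': [0.492, 0.182, -0.305, 1.979, 0.065, 0.989, -1.163], 'eef_pos': [0.456, -0.166, 0.257], 'orientation': [[0.969, 0.249, 0.001], [0.249, -0.969, -0.0], [0.0, 0.0, -1.0]], 'ft_force': [-0.43, -0.021, -0.937], 'torque': [0.034, -0.007, -0.031], 'gripper_width': 0.999}
```

```bash
python3 -m jog '[[[0.5,-1,0],0,-1],[[0.5,-1,0],0,-1],[[0.5,-1,0],0,-1],[[0.5,-1,0],0,-1],[[0.5,-1,0],0,-1],[[0.5,-1,0],0,-1],[[0.5,-1,0],0,-1],[[0.5,-1,0],0,-1],[[0.5,-1,0],0,-1],[[0.47,-1,0],0,-1]]'; python3 -m jog '[[[0,-1,0],0,-1],[[0,-0.8,0],0,-1],[[0,0,0],-1,-1],[[0,0,0],-1,-1],[[0,0,0],-1,-1],[[0,0,0],-1,-1],[[0,0,0],-1,-1],[[0,0,0],-1,-1],[[0,0,0],-1,-1],[[0,0,0],-1,-1]]'; for i in 1 2 3; do python3 -m jog '[[[0,0,0],-1,-1],[[0,0,0],-1,-1],[[0,0,0],-1,-1],[[0,0,0],-1,-1],[[0,0,0],-1,-1],[[0,0,0],-1,-1],[[0,0,0],-1,-1],[[0,0,0],-1,-1],[[0,0,0],-1,-1],[[0,0,0],-0.9,-1]]'; done;  python3 -c "from h import *;st()"
```

```text
time: 4.2
eef_pos: [0.5026, 0.0524, 0.2565]
orientation: [[0.969, 0.249, 0.0], [0.249, -0.969, -0.0], [0.0, 0.0, -1.0]]
ft_force: [0.0, 1.1, -0.3]
gripper_width: 1.003
time: 5.45
eef_pos: [0.4933, 0.0865, 0.2564]
orientation: [[0.626, 0.78, 0.0], [0.78, -0.626, -0.0], [-0.0, 0.0, -1.0]]
ft_force: [0.3, -0.1, 0.5]
gripper_width: 1.003
time: 6.7
eef_pos: [0.4933, 0.0865, 0.2564]
orientation: [[-0.115, 0.993, 0.0], [0.993, 0.115, -0.0], [-0.0, 0.0, -1.0]]
ft_force: [0.8, 0.5, 0.6]
gripper_width: 1.0
time: 7.95
eef_pos: [0.4933, 0.0865, 0.2563]
orientation: [[-0.788, 0.616, 0.0], [0.616, 0.788, -0.0], [-0.0, -0.0, -1.0]]
ft_force: [-0.4, 0.2, -0.1]
gripper_width: 0.994
time: 9.2
eef_pos: [0.4934, 0.0864, 0.2563]
orientation: [[-0.992, -0.128, 0.0], [-0.128, 0.992, -0.0], [-0.0, -0.001, -1.0]]
ft_force: [0.1, 0.9, -0.1]
gripper_width: 0.996
{'time': 9.2, 'joint_positions': [0.534, 0.339, -0.996, 1.915, 0.327, 1.061, 1.1], 'eef_pos': [0.493, 0.086, 0.256], 'orientation': [[-0.992, -0.128, 0.0], [-0.128, 0.992, -0.0], [-0.0, -0.001, -1.0]], 'ft_force': [0.101, 0.912, -0.126], 'torque': [-0.032, -0.01, -0.005], 'gripper_width': 0.996}
```

```bash
python3 -m jog '[[[0,0.05,1],0,-1],[[0,0,1],0,-1],[[0,0,1],0,-1],[[0,0,1],0,-1],[[0,0,1],0,-1],[[0,0,0.1],0,-1],[[0,0,0],0,-1]]'; python3 - <<'E'
from h import *
t=grab("top");s=grab("scene")
cv2.imwrite("pics/c3.png",np.hstack([crop(t,200,200,66,80,6),crop(s,258,120,66,80,6)]));st()
E
```

```text
time: 10.07
eef_pos: [0.4935, 0.0879, 0.1544]
orientation: [[-0.992, -0.126, 0.0], [-0.126, 0.992, 0.0], [-0.0, 0.0, -1.0]]
ft_force: [-0.9, -0.2, 0.2]
gripper_width: 1.0
{'time': 10.175, 'joint_positions': [0.429, 0.474, -0.903, 2.014, 0.484, 0.879, 0.957], 'eef_pos': [0.494, 0.088, 0.155], 'orientation': [[-0.992, -0.126, 0.001], [-0.126, 0.992, 0.0], [-0.001, 0.0, -1.0]], 'ft_force': [-0.052, 0.707, -0.971], 'torque': [0.027, -0.04, -0.04], 'gripper_width': 1.001}
```

View pics/c3.png

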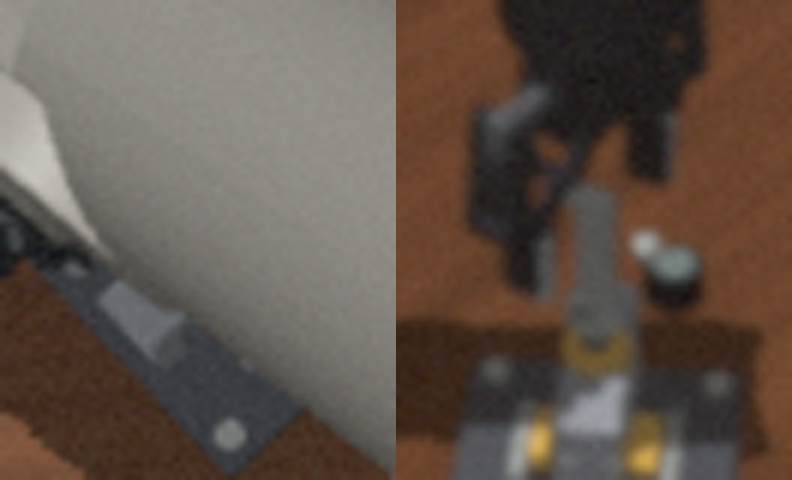

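The scene view shows the lever at crop (595,240), standing between the open fingers. Closing.

```bash
cat > avg.py <<'E'
from h import *
import sys
n=int(sys.argv[1]);q=[]
for i in range(n):
    grab_frame("top");s=get_state();q.append([*s["ft_force"],*s["torque"],s["joint_torque"][6]])
print(round(s["time"],2),np.mean(q,0).round(3),"sd",np.std(q,0)[5:].round(3),"z",s["eef_pos"].__getitem__(2),"q7",s["joint_positions"][6],"w",s["gripper_width"])
E
python3 avg.py 4
python3 -m jog '[[[0,0,0],0,1],[[0,0,0],0,1],[[0,0,0],0,1],[[0,0,0],0,1],[[0,0,0],0,1],[[0,0,0],0,1],[[0,0,0],0,1]]';python3 avg.py 4
```

```text
10.38 [-0.212 -0.211 -0.501  0.014 -0.013  0.008  0.001] sd [0.038 0.   ] z 0.15479014160933618 q7 0.9571193483163372 w 0.9981713238618418
time: 11.25
eef_pos: [0.4932, 0.0881, 0.1544]
orientation: [[-0.992, -0.126, 0.0], [-0.126, 0.992, 0.001], [-0.0, 0.001, -1.0]]
ft_force: [-1.6, 3.4, 2.4]
gripper_width: 0.13
11.45 [-1.714  2.556  2.119  0.656  0.38  -0.041  0.052] sd [0.021 0.001] z 0.1544091932452481 q7 0.9570648000296547 w 0.13519184871125797
```

```bash
for i in 1 2 3 4 5; do echo; python3 -m jog '[[[0,0,0.0076],1,1],[[0,0,0.0076],1,1]]' | egrep "time|force"; python3 -c "
from h import *
s=get_state();print(s['joint_torque'][6],s['torque'],s['joint_positions'][6],s['eef_pos'])"; done; python3 avg.py 3
```

```text
time: 11.7
ft_force: [-0.7, 4.2, 2.5]
0.6969223357737064 [0.94300202 0.44449765 0.0302477 ] 0.8159273212408932 [0.49320182 0.08830118 0.15412083]

time: 11.95
ft_force: [-0.4, 4.1, 1.4]
0.6903771869838238 [1.12753533 0.41953137 0.07485778] 0.6764450140961515 [0.49323926 0.08859009 0.15383887]

time: 12.2
ft_force: [-2.1, 5.6, 0.9]
0.6910460069775581 [1.30983462 0.30616365 0.10413784] 0.5364450582230937 [0.49325897 0.08888622 0.15352707]

time: 12.45
ft_force: [-0.2, 5.8, 1.3]
0.691415648907423 [1.53081002 0.21679959 0.0286741 ] 0.3959687057035216 [0.4933693  0.08915904 0.15323754]

time: 12.7
ft_force: [-0.3, 6.5, -0.1]
0.6921919248998165 [1.60305769 0.14435151 0.08623812] 0.25498748857989206 [0.49352128 0.08937048 0.15296754]
12.85 [-0.564  5.902 -0.465  1.568  0.072 -0.019 -0.151] sd [0.044 0.228] z 0.15296102988210855 q7 0.25679929374144195 w 0.132407352039377
```

```bash
cat > q.py <<'E'
from cell import *
import numpy as np
s=get_state();print(round(s['time'],2),"j7",round(s['joint_torque'][6],4),"tau",np.round(s['torque'],2),"F",np.round(s['ft_force'],1),"q7",round(s['joint_positions'][6],3),np.round(s['eef_pos'],4))
E
python3 -m jog '[[[0.022,0.03,0.0076],1,1],[[0.022,0.03,0.0076],1,1]]' >/dev/null; python3 q.py
for i in 1 2 3 4; do python3 -m jog '[[[0,0,0.0076],1,1],[[0,0,0.0076],1,1]]' >/dev/null; python3 q.py; done
```

```text
13.1 j7 0.727 tau [0.74 0.04 0.06] F [-0.2  2.4  0.9] q7 0.111 [0.4937 0.0899 0.1526]
13.35 j7 0.7002 tau [ 1.18 -0.1   0.04] F [ 1.2  4.6 -0.4] q7 -0.031 [0.4939 0.0901 0.1523]
13.6 j7 0.6999 tau [ 1.22 -0.29  0.11] F [ 1.   4.3 -2.1] q7 -0.173 [0.4941 0.0902 0.1521]
13.85 j7 0.6995 tau [ 1.3  -0.51  0.08] F [ 2.8  4.9 -2.7] q7 -0.316 [0.4944 0.0903 0.1518]
14.1 j7 0.6989 tau [ 1.32 -0.76  0.1 ] F [ 2.8  5.4 -3.8] q7 -0.459 [0.4946 0.0904 0.1515]
```

```bash
for i in 1 2 3 4 5; do python3 -m jog '[[[0,0.005,0.01],1,1],[[0,0.005,0.01],1,1]]' >/dev/null; python3 q.py; done
```

```text
14.35 j7 0.7039 tau [ 1.28 -0.73  0.06] F [ 3.4  5.9 -3.1] q7 -0.602 [0.495  0.0904 0.1512]
14.6 j7 0.7068 tau [ 1.26 -0.73  0.04] F [ 3.1  5.1 -2.6] q7 -0.745 [0.4953 0.0904 0.1509]
14.85 j7 0.71 tau [ 1.21 -0.76  0.06] F [ 3.4  5.5 -0.9] q7 -0.889 [0.4956 0.0903 0.1505]
15.1 j7 0.7133 tau [ 1.21 -0.77  0.05] F [ 2.8  5.1 -1.9] q7 -1.033 [0.4959 0.0902 0.1502]
15.35 j7 0.7159 tau [ 1.12 -0.79  0.07] F [ 3.7  4.2 -1. ] q7 -1.176 [0.4962 0.09   0.1499]
```

```bash
for i in 1 2 3 4 5; do python3 -m jog '[[[0,0,0.0085],1,1],[[0,0,0.0085],1,1]]' >/dev/null; python3 q.py; done
```

```text
15.6 j7 0.7172 tau [ 0.92 -0.95  0.07] F [ 4.4  3.  -1.4] q7 -1.32 [0.4964 0.0898 0.1496]
15.85 j7 0.7177 tau [ 0.8  -1.08  0.01] F [ 4.4  3.7 -1.5] q7 -1.465 [0.4966 0.0896 0.1493]
16.1 j7 0.7182 tau [ 0.63 -1.1   0.08] F [ 6.4  1.9 -1.6] q7 -1.609 [0.4968 0.0894 0.149 ]
16.35 j7 0.719 tau [ 0.43 -1.24  0.05] F [ 4.6  1.3 -0.7] q7 -1.753 [0.4968 0.0891 0.1487]
16.6 j7 0.7196 tau [ 0.25 -1.28  0.03] F [ 5.   1.1 -0.4] q7 -1.897 [0.4969 0.0889 0.1484]
```

```bash
for i in 1 2 3; do python3 -m jog '[[[0,0,0.0076],1,1],[[0,0,0.0076],1,1]]' >/dev/null; python3 q.py; done
```

```text
16.85 j7 0.7195 tau [ 0.1  -1.23  0.05] F [ 4.9 -0.2 -0.6] q7 -2.041 [0.4969 0.0886 0.148 ]
17.1 j7 0.7201 tau [ 0.03 -1.23  0.06] F [ 4.1 -0.3 -1.5] q7 -2.185 [0.4969 0.0883 0.1478]
17.35 j7 0.72 tau [-0.21 -1.16  0.08] F [ 4.3 -0.6  0. ] q7 -2.329 [0.4969 0.088  0.1475]
```

```bash
for i in 1 2 3; do python3 -m jog '[[[0,0,0.0076],1,1],[[0,0,0.0076],1,1]]' >/dev/null; python3 q.py; done
```

```text
17.6 j7 0.7117 tau [-0.44 -1.09  0.11] F [ 4.6 -2.4  0.5] q7 -2.473 [0.4967 0.0877 0.1471]
17.85 j7 0.6789 tau [-0.54 -0.96  0.12] F [ 4.2 -2.   1.9] q7 -2.617 [0.4966 0.0875 0.1469]
18.1 j7 0.637 tau [-0.69 -0.77  0.12] F [ 3.4 -3.4  3.3] q7 -2.76 [0.4964 0.0873 0.1466]
```

j7 and wrist torque both broke away at q7≈-2.45: the foot has met the bar. Torque is now about 0.06 over free, roughly 9 N. Joint 7 is near its limit, so I'll open, turn back half a turn and regrasp. The TCP track puts the bolt axis at about (0.495, 0.0885).

```bash
python3 avg.py 3; python3 -m jog '[[[0,0,0],0,-1],[[0,0,0],0,-1],[[0,0,0],0,-1],[[0,0,0],0,-1],[[0,0,0],0,-1]]'; python3 -m jog '[[[0,0,0],-1,-1],[[0,0,0],-1,-1],[[0,0,0],-1,-1],[[0,0,0],-1,-1],[[0,0,0],-1,-1],[[0,0,0],-1,-1],[[0,0,0],-1,-1],[[0,0,0],-1,-1],[[0,0,0],-1,-1],[[0,0,0],-1,-1]]'; python3 q.py
```

```text
18.25 [ 4.258 -3.128  3.441 -0.878 -1.06  -0.059 -0.146] sd [0.046 0.296] z 0.1465810100004139 q7 -2.7569670837585383 w 0.12949120521388208
time: 18.88
eef_pos: [0.4942, 0.0889, 0.1457]
orientation: [[0.628, -0.778, -0.0], [-0.778, -0.628, -0.0], [-0.0, 0.0, -1.0]]
ft_force: [0.5, 0.3, 0.1]
gripper_width: 0.994
time: 20.12
eef_pos: [0.4943, 0.0889, 0.1457]
orientation: [[0.996, -0.089, -0.0], [-0.089, -0.996, -0.0], [-0.0, 0.0, -1.0]]
ft_force: [-1.1, -0.5, -0.3]
gripper_width: 0.997
20.12 j7 -0.7628 tau [-0.01 -0.03 -0.03] F [-1.1 -0.5 -0.3] q7 -2.038 [0.4943 0.0889 0.1457]
```

```bash
for i in 1 2; do python3 -m jog '[[[0,0,0],-1,-1],[[0,0,0],-1,-1],[[0,0,0],-1,-1],[[0,0,0],-1,-1],[[0,0,0],-1,-1],[[0,0,0],-1,-1],[[0,0,0],-1,-1],[[0,0,0],-1,-1],[[0,0,0],-1,-1],[[0,0,0],-1,-1]]'>/dev/null; done;  python3 -m jog '[[[0,0,0],-1,-1],[[0,0,0],-1,-1],[[0,0,0],-1,-1],[[0,0,0],-1,-1],[[0,0,0],-1,-1],[[0,0,0],-1,-1],[[0,0,0],-1,-1],[[0,0,0],-1,-1],[[0,0,0],-1,-1],[[-0.03,0,0],-0.27,-1]]'; python3 q.py;
```

```text
time: 23.88
eef_pos: [0.4947, 0.0883, 0.1457]
orientation: [[-0.628, 0.778, -0.0], [0.778, 0.628, -0.0], [0.0, -0.0, -1.0]]
ft_force: [-0.3, -0.0, 0.5]
gripper_width: 1.004
23.88 j7 0.0691 tau [0.03 0.02 0.04] F [-0.3 -0.   0.5] q7 0.05 [0.4947 0.0883 0.1457]
```

```bash
python3 -m jog '[[[0,0,0],0,1],[[0,0,0],0,1],[[0,0,0],0,1],[[0,0,0],0,1],[[0,0,0],0,1],[[0,0,0],0,1],[[0,0,0],0,1]]'>/dev/null; python3 q.py; for i in 1 2 3; do python3 -m jog '[[[0,0,0.0076],1,1]]' >/dev/null; python3 q.py; done
```

```text
24.75 j7 0.0362 tau [ 0.32 -0.32 -0.05] F [2.1 2.3 0.1] q7 0.05 [0.495  0.0887 0.1459]
24.88 j7 0.8991 tau [ 0.33 -0.21  0.11] F [1.4 1.1 0.1] q7 -0.022 [0.495  0.0887 0.1458]
25.0 j7 0.5916 tau [ 0.34 -0.25  0.16] F [1. 2. 2.] q7 -0.093 [0.495  0.0887 0.1456]
25.12 j7 0.5622 tau [ 0.32 -0.25  0.13] F [0.7 2.2 1.5] q7 -0.164 [0.4951 0.0887 0.1455]
```

```bash
python3 -m jog '[[[0,0,0.0076],1,1]]' >/dev/null; python3 q.py;python3 -m jog '[[[0,0,0.0057],0.75,1]]' >/dev/null; python3 q.py; python3 -m jog '[[[0,0,0],0,1],[[0,0,0],0,1]]';python3 -m jog '[[[0,0,0],0,-1],[[0,0,0],0,-1],[[0,0,0],0,-1],[[0,0,0],0,-1]]'
```

```text
25.25 j7 0.5396 tau [ 0.35 -0.24  0.18] F [1.2 1.6 1.3] q7 -0.235 [0.495  0.0888 0.1454]
25.38 j7 0.2632 tau [ 0.29 -0.25  0.22] F [1.4 0.8 1.3] q7 -0.288 [0.4951 0.0888 0.1453]
time: 25.62
eef_pos: [0.4951, 0.0887, 0.1453]
orientation: [[-0.295, 0.955, 0.001], [0.955, 0.295, 0.0], [0.0, 0.001, -1.0]]
ft_force: [0.5, 1.2, 3.1]
gripper_width: 0.132
time: 26.12
eef_pos: [0.4945, 0.0882, 0.1449]
orientation: [[-0.294, 0.956, -0.0], [0.956, 0.294, -0.0], [-0.0, -0.0, -1.0]]
ft_force: [-0.1, -0.6, 0.3]
gripper_width: 0.964
```

Torque is about 0.12 over free and about 0.7 rad past contact, so roughly 19 N. Next I back off along -tool x, opposite to the fold direction, and close the fingers behind the lip.

```bash
python3 -m jog '[[[-0.8,0,0],0,-1],[[-0.8,0,-0.5],0,-1],[[-0.6,0,-0.58],0,-1],[[0,0,0],0,1],[[0,0,0],0,1],[[0,0,0],0,1],[[0,0,0],0,1],[[0,0,0],0,1],[[0,0,0],0,1]]'; python3 - <<'E'
from h import *
t=grab("top");s=grab("scene")
cv2.imwrite("pics/c4.png",np.hstack([crop(t,200,200,66,80,6),crop(s,258,120,66,80,6)]))
E
```

```text
time: 27.25
eef_pos: [0.5076, 0.0464, 0.1665]
orientation: [[-0.294, 0.956, -0.0], [0.956, 0.294, 0.0], [0.0, -0.0, -1.0]]
ft_force: [-0.3, 0.9, 0.1]
gripper_width: -0.001
```

View pics/c4.png

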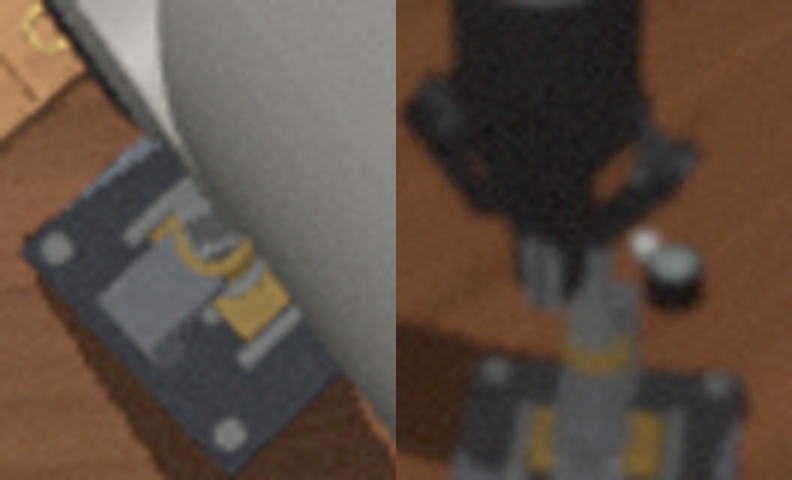

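Fingers are shut, centred on the lever's plane and 44 mm behind the axis. Now push and follow the arc.

```bash
python3 -m jog '[[[0.5,0,0],0,1],[[0.5,0,0],0,1],[[0.25,0,0],0,1]]'>/dev/null; python3 q.py; python3 -m jog '[[[0.35,0,0],0,1],[[0.35,0,0.02],0,1],[[0.4,0,0.05],0,1]]'>/dev/null; python3 q.py;  python3 -m jog '[[[0.35,0,0.13],0,1],[[0.3,0,0.2],0,1],[[0.27,0,0.3],0,1]]'>/dev/null; python3 q.py; python3 - <<'E'
from h import *
t=grab("top");s=grab("scene")
cv2.imwrite("pics/c5.png",np.hstack([crop(t,200,200,66,80,6),crop(s,258,120,66,80,6)]))
E
```

```text
27.73 j7 0.0484 tau [-0.6  -0.16 -0.02] F [ 0.7 -3.4  2.3] q7 -0.223 [0.5003 0.0707 0.1669]
28.1 j7 0.2169 tau [-0.61 -0.37  0.03] F [ 1.4 -2.1 -1.5] q7 -0.27 [0.4937 0.0916 0.1651]
28.48 j7 0.1986 tau [ 0.08  0.2  -0.01] F [-0.8  0.3  5.5] q7 -0.324 [0.4883 0.11   0.1526]
```

View pics/c5.png

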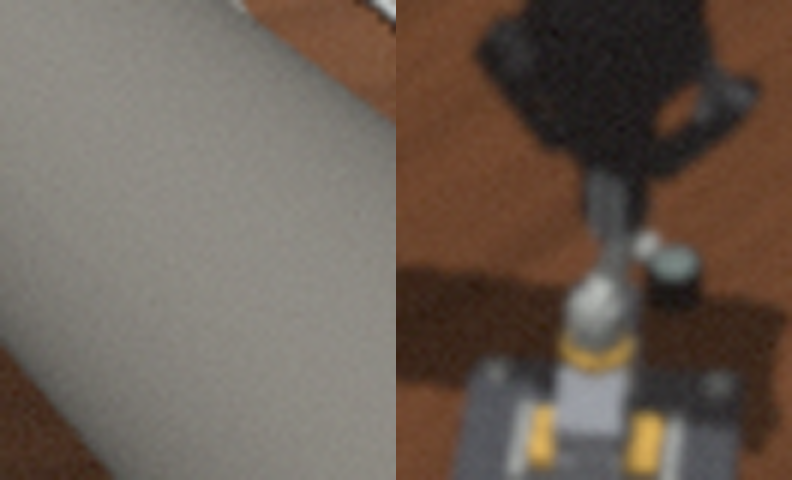

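The lever is leaning away with the fingers pressing on it (5 N). Continue down.

```bash
python3 -m jog '[[[0.15,0,0.24],0,1],[[0.12,0,0.24],0,1],[[0.1,0,0.26],0,1],[[0.07,0,0.26],0,1]]'>/dev/null; python3 q.py; for i in 1 2 3; do python3 -m jog '[[[0,0,0.06],0,1],[[0,0,0.03],0,1]]'>/dev/null; python3 q.py; done
```

```text
29.07 j7 0.0919 tau [ 1.02  0.46 -0.02] F [-3.   4.3 16. ] q7 -0.367 [0.4858 0.1181 0.1324]
29.32 j7 0.0438 tau [ 0.43  1.39 -0.05] F [-6.1  2.7 23.4] q7 -0.369 [0.4862 0.1184 0.1321]
29.57 j7 0.0959 tau [ 0.21  2.12 -0.13] F [-9.6  0.8 35.6] q7 -0.372 [0.4866 0.1188 0.1315]
29.82 j7 0.1454 tau [-0.06  2.86 -0.12] F [-13.2   0.6  47.5] q7 -0.374 [0.487  0.1192 0.1309]
```

It is hard against the stop: 47 N, tip height 0.106 against an expected 0.1075 for flat. Release upward, retreat and check.

```bash
python3 -m jog '[[[0,0,-0.3],0,1],[[0,0,-0.7],0,1],[[0,0,-1],0,1],[[0,0,-1],0,1],[[0,0,-1],0,1],[[-1,-1,-0.5],0,1],[[-1,-1,0],0,1],[[-1,-1,0],0,1],[[-1,-1,0],0,1],[[-1,-1,0],0,1]]'; python3 -m jog '[[[-1,-1,0],0,1],[[-1,-1,0],0,1],[[-1,-1,0],0,1],[[-1,-1,0],0,1],[[-1,-1,0],0,1],[[-1,-1,0],0,1],[[0,0,0],0,1]]'; python3 - <<'E'
from h import *
t=grab("top");s=grab("scene")
cv2.imwrite("pics/c6.png",np.hstack([crop(t,200,200,66,80,6),crop(s,258,120,66,80,6)]))
E
```

```text
time: 31.08
eef_pos: [0.4188, -0.0091, 0.2171]
orientation: [[-0.293, 0.956, -0.001], [0.956, 0.293, -0.0], [-0.0, -0.001, -1.0]]
ft_force: [-0.7, -0.4, -0.3]
gripper_width: -0.001
time: 31.95
eef_pos: [0.3388, -0.1593, 0.217]
orientation: [[-0.29, 0.957, -0.001], [0.957, 0.29, -0.0], [0.0, -0.001, -1.0]]
ft_force: [0.3, 0.2, 0.2]
gripper_width: 0.002
```

View pics/c6.png

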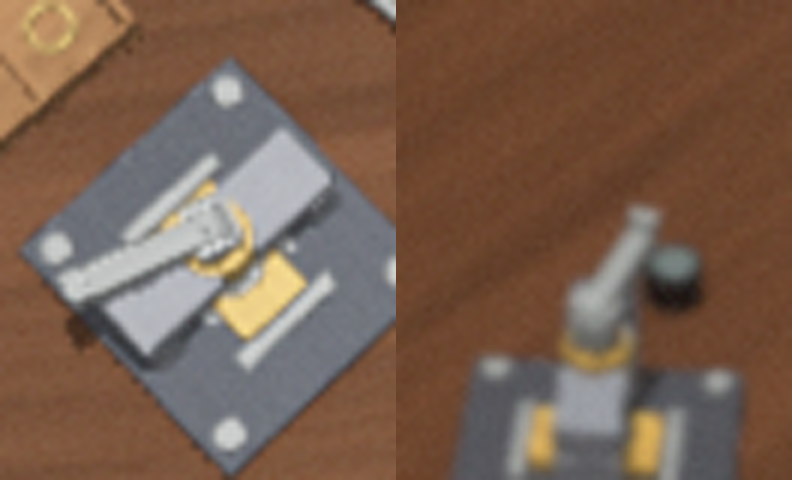

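```bash
python3 - <<'E'
from h import *
t=grab("top");s=grab("scene")
m=lambda p,o:np.array(o)+np.array(p)/6-.42
print(tri(t,m((75,285),(200,200)),s,m((645-396,212),(258,120))))
a=np.array([.495,.0885]);d=np.array([-.294,.956])
P=[[*(a+d*.054),z] for z in (.1145,.125)]
print(proj(t,P),proj(s,P),m((75,285),(200,200)),m((645-396,212),(258,120)))
for uv,z in (((192,271),.02),((199,208),.02),((283,215),.01),((311,241),.042)): print(t["bgr"][uv[1],uv[0]])
cv2.imwrite("pics/end.png",np.hstack([crop(t,150,160,200,140,2),cv2.imread("pics/top0.png")[160:300,150:350].repeat(2,0).repeat(2,1)]))
E
```

```text
(array([0.4780405 , 0.13858864, 0.11757729]), np.float64(0.002167970579428649))
[[211.13747229 246.63879957]
 [210.41147341 245.96990731]] [[299.35474399 155.78832597]
 [299.38799306 152.76703415]] [212.08 247.08] [299.08       154.91333333]
[163 165 154]
[ 82 119 161]
[ 63  65 205]
[ 77  83 214]
```

View pics/end.png

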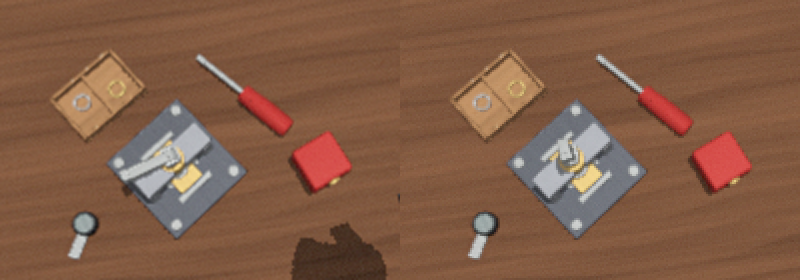

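The lever is flat within measurement error and the bystanders match the first picture (left is now, right is start). Handing in.

```bash
python3 -c "from cell import *;print(finish_job())"
```

```text
the job is handed in; nothing more can be done
None
```

I clamped the bar and handed the job in at about 32 s of the 61 s allowed; the hand-in gives no verdict.

- **Screwing down:** I turned the bolt clockwise about 4.5 rad, with one half-turn regrasp. Contact showed at about 3.8 rad. I stopped about 0.7 rad past contact, with wrist torque about 0.12 N m above free (readings 0.18 to 0.22 against about 0.06, noise about 0.03). By the turn angle that is about 19 N of clamping force. The joint 7 torque changed about twice as fast per turn as the stated figure, so I relied on the turn angle and wrist torque.
- **Folding:** I pushed the lever over with closed fingers and pressed it against its stop, with the wrist force peaking at about 50 N. The fingertips were then at about 106 mm, against 107.5 mm expected for a flat lever.
- **Last checks:** The two cameras put the lever's lip at 118 mm, against 114.5 mm expected. That is roughly 1.5 rad of fold, within the calibration error of about 2 mm. The bar looks to be in its nest, and the tray, scriber, ring box and loupe look unmoved. I did not re-check the sanitizer and oil lamp, but the arm did not work near them. The arm is clear of everything.
- **Not measured:** I had no direct reading of the final clamping force. I estimate 31 to 35 N after folding.

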